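# Set the paint tins out on their drip saucers

### The job

Set the colours out for the next canvas: stand the sage green tin, the dark umber brown tin and the full ochre tin each upright in the middle of the white drip saucer that has dried paint of its own colour. The two ochre tins look the same but one of them is empty, which you can feel by lifting: leave the empty one standing where it was. Set every tin down gently, never dropping it, keep them all upright, and leave the blue tin, the jar of brushes and the roll of tape where they are.

Things in the scene. Friction and masses are not known exactly. Their poses are not given: they have to be found in the camera images.
- tin_sage_mid (a point): Closed cylindrical steel paint tin, 58 mm across and 70 mm tall, loose, standing upright on the bench; sage green daub on the lid and a band of the same colour round the white label. It holds paint, about 0.2 to 0.35 kg. This point is at its centre, 35 mm above its underside; z up along its axis.
- tin_umber_mid (a point): Closed cylindrical steel paint tin, 58 mm across and 70 mm tall, loose, standing upright on the bench; dark umber brown daub on the lid and a band of the same colour round the white label. It holds paint, about 0.2 to 0.35 kg. This point is at its centre, 35 mm above its underside; z up along its axis.
- tin_ochre_1_mid (a point): Closed cylindrical steel paint tin, 58 mm across and 70 mm tall, loose, standing upright on the bench; ochre yellow daub on the lid and a band of the same colour round the white label. One of two ochre tins that look the same: one of the two is full (about 0.25 to 0.35 kg), the other empty (about 0.05 to 0.07 kg); which is which can only be felt by lifting. This point is at its centre, 35 mm above its underside; z up along its axis.
- tin_ochre_2_mid (a point): Closed cylindrical steel paint tin, 58 mm across and 70 mm tall, loose, standing upright on the bench; ochre yellow daub on the lid and a band of the same colour round the white label. One of two ochre tins that look the same: one of the two is full (about 0.25 to 0.35 kg), the other empty (about 0.05 to 0.07 kg); which is which can only be felt by lifting. This point is at its centre, 35 mm above its underside; z up along its axis.
- tin_blue_mid (a point): Closed cylindrical steel paint tin, 58 mm across and 70 mm tall, loose, standing upright on the bench; blue daub on the lid and a band of the same colour round the white label. It has no saucer and stays where it is. It holds paint, about 0.2 to 0.35 kg. This point is at its centre, 35 mm above its underside; z up along its axis.
- saucer_sage: White enamelled round drip saucer, 114 mm across the rim, rim 10 mm high, flat inner floor about 90 mm across and 3 mm above the bench, dried sage green paint on the floor. It does not shift on the bench. Origin at the centre of its underside, on the bench; z up.
- saucer_umber: White enamelled round drip saucer, 114 mm across the rim, rim 10 mm high, flat inner floor about 90 mm across and 3 mm above the bench, dried dark umber brown paint on the floor. It does not shift on the bench. Origin at the centre of its underside, on the bench; z up.
- saucer_ochre: White enamelled round drip saucer, 114 mm across the rim, rim 10 mm high, flat inner floor about 90 mm across and 3 mm above the bench, dried ochre yellow paint on the floor. It does not shift on the bench. Origin at the centre of its underside, on the bench; z up.
- brush_jar_mid (a point): Glass jar, 75 mm across and 95 mm tall, with four brushes standing in it that reach 185 mm above the bench and spread up to 35 mm from its axis; loose, about 0.5 kg; stays where it is. This point is on its axis, 48 mm above the bench.
- tape_roll_mid (a point): Pink roll of masking tape lying flat, 104 mm across, hole 76 mm, 25 mm high, loose; stays where it is. This point is at its centre, 12 mm above the bench.
There are look-alikes about, which are no part of the job. What is shaped like the part that bears tin_blue_mid but red is not meant.

How it is judged:
At the end, for the whole second after the job is handed in: Sage, umber and full ochre tins upright (within 6 degrees) on the floor of the saucer of their colour, within 14 mm of its centre; empty ochre tin upright within 30 mm of its start; blue tin, jar and tape within 20 mm of theirs; all tins released and at rest (horizontal distance between tin_sage_mid and saucer_sage below 0.014 m and z of tin_sage_mid in the frame of saucer_sage between 0.034 and 0.042 m and horizontal distance between tin_umber_mid and saucer_umber below 0.014 m and z of tin_umber_mid in the frame of saucer_umber between 0.034 and 0.042 m and angle between each of tin_sage_mid, tin_umber_mid, tin_ochre_1_mid, tin_ochre_2_mid, tin_blue_mid's own z axis and vertical below 0.1 rad and linear speed of each of tin_sage, tin_umber, tin_ochre_1, tin_ochre_2, tin_blue below 0.02 m/s and angular speed of each of tin_sage, tin_umber, tin_ochre_1, tin_ochre_2, tin_blue below 0.2 rad/s and contact force between the fingers and tin_sage below 0.05 N and contact force between the fingers and tin_umber below 0.05 N and contact force between the fingers and tin_ochre_1 below 0.05 N and contact force between the fingers and tin_ochre_2 below 0.05 N and contact force between the fingers and tin_blue below 0.05 N and ((horizontal distance between tin_ochre_1_mid and saucer_ochre below 0.014 m and z of tin_ochre_1_mid in the frame of saucer_ochre between 0.034 and 0.042 m and contact force between tin_ochre_1 and saucer_ochre above 1.5 N and distance of tin_ochre_2_mid from where it was at the start of the episode below 0.03 m) or (horizontal distance between tin_ochre_2_mid and saucer_ochre below 0.014 m and z of tin_ochre_2_mid in the frame of saucer_ochre between 0.034 and 0.042 m and contact force between tin_ochre_2 and saucer_ochre above 1.5 N and distance of tin_ochre_1_mid from where it was at the start of the episode below 0.03 m)) and distance of each of tin_blue_mid, brush_jar_mid, tape_roll_mid from where it was at the start of the episode below 0.02 m); the robot touches nothing.
It fails at once if a tin is tipped over (leaning more than 30 degrees) (angle between any of tin_sage_mid, tin_umber_mid, tin_ochre_1_mid, tin_ochre_2_mid, tin_blue_mid's own z axis and vertical above 0.52 rad).
It fails at once if a tin is dropped or knocked away (not held and moving faster than 0.5 m/s, a fall of more than about 13 mm) ((contact force between the fingers and tin_sage below 0.05 N and linear speed of tin_sage above 0.5 m/s) or (contact force between the fingers and tin_umber below 0.05 N and linear speed of tin_umber above 0.5 m/s) or (contact force between the fingers and tin_ochre_1 below 0.05 N and linear speed of tin_ochre_1 above 0.5 m/s) or (contact force between the fingers and tin_ochre_2 below 0.05 N and linear speed of tin_ochre_2 above 0.5 m/s) or (contact force between the fingers and tin_blue below 0.05 N and linear speed of tin_blue above 0.5 m/s)).
It fails at once if the blue tin, the brush jar or the tape roll is shifted by more than 20 mm (distance of any of tin_blue_mid, brush_jar_mid, tape_roll_mid from where it was at the start of the episode above 0.02 m).
It also fails if it takes over 141 s, if anything falls off the work surface, if the arm or the gripper's body presses on something with over 40 N, if the wrist force passes 120 N, or if a joint passes its speed limit or range.

### The arm

A 6-joint arm with a two-finger parallel gripper is mounted at the origin on the work surface. World frame = base frame: x ahead of the robot, y to its left, z up, the work surface at z = 0. Lengths are in m, angles in rad, forces in N, time in s.
With the tool pointing down it reaches from about 0.225 to 0.875 m from the base axis. Payload 3.4 kg.
Tool frame: the origin (TCP) lies where the fingers leave the gripper's body, on its centre line; the fingertips stand 73 mm ahead of it and the grasp point (between the pads) lies 54 mm ahead of it (manip.grip_point_offset is the distance from the TCP to the grasp point, in m); z points along the fingers, y is the line along which they close (so a half turn about z gives the same grasp; the last joint's range is limited). The gripper opens to 85 mm and grips with 20 to 120 N. Pads are 22 mm wide; open, the fingers measure 114 mm over their backs; the gripper's body (76 mm by 85 mm) begins 54 mm behind the grasp point. The pads swing forward as they close: fully open they stand 13 mm farther back than shut.
Start: joints at [1.049, 0.276, 1.505, -0, 1.361, -0.121], TCP at [0.224, 0.529, 0.304] pointing down, gripper open.
Joint ranges: [-2.89, 2.89], [-0.75, 2.08], [0.22, 2.7], [-1.18, 4.32], [0.11, 2.71], [-2.7, 2.7]. Speed limits (rad/s): [2.57, 2.57, 3.14, 3.14, 3.14, 3.14].

### API

Orientations are given as a unit quaternion [w, x, y, z].
In Python, from rig import sensors, cams, manip, spotter gives the robot as it stands.
- The arm moves only by the tool drive_tool, never from a script. Its argument "targets" is a list of rows, each a list of 4 numbers: the shift along the world's x, y, z in m, then the turn about the world's z in degrees. In form: [[dx, dy, dz, spin], ...]. A call has exactly 5 rows; each row shifts and turns the commanded pose from where the row before left it; what a row does not reach is not made up. A row lasts 1/8 s, in which the tool goes at most 62.5 mm and 10.7 degrees, less where a joint would pass 70% of its speed; a pose out of reach is approached as far as the arm can. A call is refused whole if a number of a shift passes 0.0625 or a number of a turn 10.7, either way. A call with a gripper value outside its range is refused whole. "jaw" is the finger opening in m, from 0 to 0.0854, set as the call begins (left out, the last holds). The fingers move at their own pace and stop on an object; "force" is the grip in N (left out, the last holds). Time passes only in rows, so rows that do not move let the fingers close, or fill a call up. It gives the time, the measured TCP pose, the force and the opening at its end, in the units of the state.
- sensors.get_state(): the state, without advancing time (a new reading comes with each control period).
- cams.get_image(name): name is "scene" or "side" or "wrist"; returns a dict with "color" (384x512x3 uint8, red, green, blue), "intrinsics" (3x3 intrinsics, pixels), "D" ([k1, k2, p1, p2, k3] as OpenCV has them; the pictures are not rectified), "R" (3x3) and "t" (3): a world point X has camera coordinates R X + t. Camera axes: x right, y down, z forward; pixel columns grow to the right and rows downward; lengths in m; the calibration is good to about 2 mm. A picture is of the moment at which its call begins. There is no depth.
- manip.sign_off(): hands the job in, once; it reports no verdict.
Trained networks look in the newest picture that a camera, given by its name, has taken for a name from the list of things; names that differ only in an ending like _2 or _b are one class to them, and where a whole thing is asked for, a point or a joint stands for the part that bears it (a point fixed in the world has none). Each returns a list of dicts, best first, with "score" (0 to 1); they miss things now and then, are a little off and sometimes report something else, mostly with a low value. They report only what shows in the picture. A call takes as long as a camera call. They do not tell look-alikes from the thing itself.
- spotter.find_in(query, camera): "point" ([x, y, z] in m, in world coordinates, good to about 4 mm: the middle of the surface that is visible of it).
- spotter.landmark_of(query, camera): "point" ([x, y, z] in m, in world coordinates, good to about 4 mm: a listed point, or the origin of a listed thing).
The state is a dict: "clock": time; "qpos": joint angles; "qd": joint speeds; "effort": joint torques, N m; "position": TCP position; "ee_rot": TCP orientation; "contact_force": force on the tool from outside, world axes, zero at the start; "moment": the same for the moment, N m; "width": finger opening in m.
Only numpy, scipy, OpenCV 4.12 (cv2) and the standard library are available. Lean on these libraries where they do the work, as an engineer would, in place of code of your own. Each camera call takes 0.05 s, during which the arm holds its last target. There are 200 camera calls.

## Working session

There is one attempt and no reset: what is moved stays moved. The work goes in short steps, Python scripts to look and compute and a tool call to move; the robot and the scene stay as the last step left them, time stands still between calls to the robot, and variables do not carry over. Pictures are saved under pics/ and viewed, on a budget of 14 in all, crops included, one or two more only if the job needs it, and the job is handed in when it is done.

Besides the shell and the picture viewer there is one more tool, called as name([rows], argument=value, ...), one row to a line, values as JSON. drive_tool: Moves the arm, as the interface text tells. Its arguments: {"type":"object","properties":{"targets":{"type":"array","items":{"type":"array","items":{"type":"number"}}},"jaw":{"type":"number"},"force":{"type":"number"}},"required":["targets"]}

```bash
mkdir -p pics
cat > h.py <<'E'
from rig import sensors, cams, manip, spotter
import numpy as np, cv2
def save(name, f, crop=None, scale=1):
    im=cams.get_image(name); c=im["color"][:,:,::-1]
    if crop: c=c[crop[1]:crop[3],crop[0]:crop[2]]
    cv2.imwrite(f, cv2.resize(c,None,fx=scale,fy=scale,interpolation=cv2.INTER_CUBIC)); return im
def proj(im,P):
    r,_=cv2.Rodrigues(np.array(im["R"])); p,_=cv2.projectPoints(np.array([P],float),r,np.array(im["t"],float),np.array(im["intrinsics"],float),np.array(im["D"],float)); return p[0,0]
def on_plane(im,uv,z):
    n=cv2.undistortPoints(np.array([[uv]],float),np.array(im["intrinsics"],float),np.array(im["D"],float))[0,0]
    R=np.array(im["R"]);t=np.array(im["t"]);o=-R.T@t;d=R.T@np.array([n[0],n[1],1]);return o+d*(z-o[2])/d[2]
E
python3 - <<'E'
from h import *
ims={n:save(n,f"pics/{n}0.png",scale=1.5) for n in("scene","side")}
for q in "tin_sage_mid tin_umber_mid tin_ochre_1_mid tin_blue_mid saucer_sage saucer_umber saucer_ochre brush_jar_mid tape_roll_mid".split():
    for n in ims:
        print(q,n,[(np.round(d["point"],3).tolist(),round(d["score"],2),np.round(proj(ims[n],d["point"])).tolist()) for d in spotter.landmark_of(q,n)])
s=sensors.get_state();print(s)
print(manip.grip_point_offset)
E
```

```text
tin_sage_mid scene [([0.671, 0.097, 0.034], 0.63, [246.0, 242.0])]
tin_sage_mid side [([0.672, 0.098, 0.033], 0.56, [294.0, 158.0])]
tin_umber_mid scene [([0.599, 0.236, 0.035], 0.91, [303.0, 249.0])]
tin_umber_mid side [([0.597, 0.234, 0.034], 0.76, [256.0, 139.0])]
tin_ochre_1_mid scene [([0.655, -0.157, 0.033], 0.91, [187.0, 205.0])]
tin_ochre_1_mid side [([0.66, -0.163, 0.037], 0.82, [329.0, 215.0])]
tin_blue_mid scene [([0.576, -0.292, 0.036], 0.89, [176.0, 178.0]), ([0.599, -0.398, 0.036], 0.63, [152.0, 171.0])]
tin_blue_mid side [([0.598, -0.402, 0.033], 0.68, [352.0, 294.0]), ([0.574, -0.292, 0.032], 0.55, [321.0, 261.0])]
saucer_sage scene [([0.602, 0.234, 0.04], 0.61, [302.0, 248.0])]
saucer_sage side [([0.448, -0.221, 0.005], 0.93, [262.0, 261.0])]
saucer_umber scene [([0.465, -0.018, -0.0], 0.9, [258.0, 200.0])]
saucer_umber side [([0.462, -0.018, -0.003], 0.89, [242.0, 209.0])]
saucer_ochre scene [([0.459, 0.227, -0.002], 0.78, [323.0, 229.0])]
saucer_ochre side [([0.463, 0.226, -0.001], 0.89, [218.0, 158.0]), ([0.601, 0.234, 0.036], 0.63, [257.0, 138.0]), ([0.446, -0.21
[... 340 characters left out ...]
, 313.0])]
{'clock': 1.0, 'qpos': array([ 1.04898249e+00,  2.75878092e-01,  1.50491076e+00, -1.48548320e-06,
        1.36067714e+00, -1.21016280e-01]), 'qd': array([ 7.03370008e-05,  8.87053158e-04, -6.54509798e-04, -1.90816226e-03,
       -2.77657873e-04,  6.71738478e-04]), 'effort': array([-7.90949725e-04, -4.16654027e+01, -2.46102226e+01, -2.76500186e-04,
        4.21477910e-05,  2.82966418e-06]), 'position': array([0.22436409, 0.52944669, 0.30393622]), 'ee_rot': array([2.06968814e-05, 1.99059994e-01, 9.79987303e-01, 5.98607086e-05]), 'contact_force': array([0.35114434, 0.16792889, 0.73541075]), 'moment': array([ 0.00942982, -0.00640177, -0.01546172]), 'width': 0.08508076682343677}
0.0539
```

View pics/scene0.png

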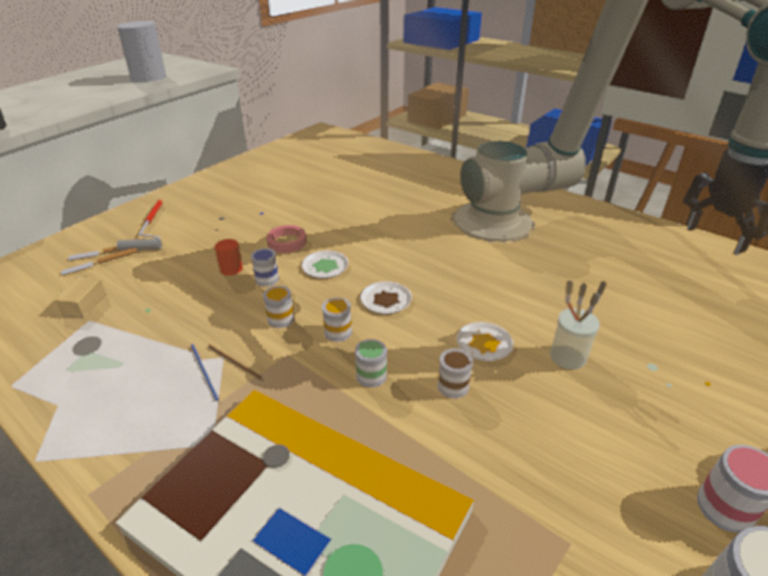

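View pics/side0.png

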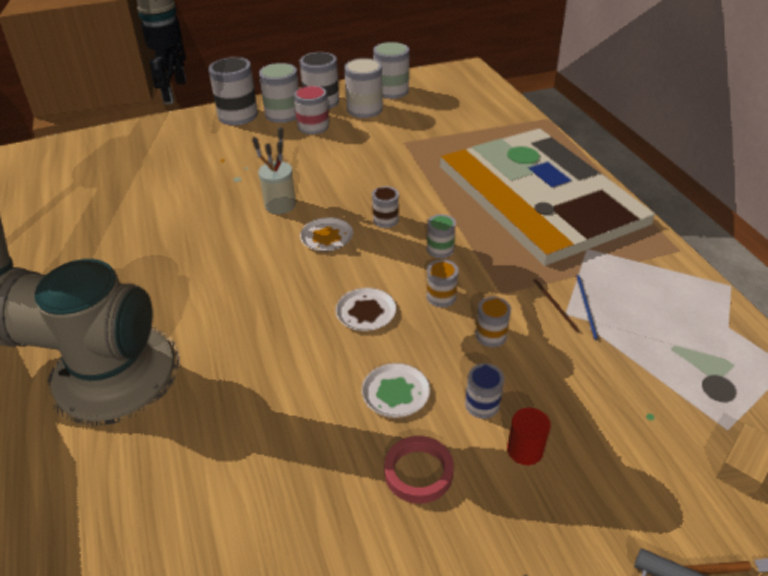

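Scene (1.5x pixels): the sage tin is at (371,363), umber at (455,372), and the two ochre tins at (337,318) and (278,306). Blue is at (265,267), and the red look-alike cup at (229,257) is to be ignored. The large shelf tins at the back have similar colours but are the wrong size. Saucers are sage (325,265), umber (386,298) and ochre (484,342). The side view agrees. I'll move above the umber and sage tins and look with the wrist camera.

drive_tool([
  [0.045,-0.01,0.004,0],
  [0.045,-0.02,0.004,0],
  [0.045,-0.03,0,0],
  [0.045,-0.03,0,0],
  [0.045,-0.03,0,0],
])

```text
clock: 1.62
position: [0.4507, 0.4085, 0.312]
ee_rot: [0.0, 0.199, 0.98, 0.0]
contact_force: [0.6, 0.1, 0.6]
width: 0.0853
```

drive_tool([
  [0.045,-0.04,0,0],
  [0.045,-0.04,0,0],
  [0.04,-0.05,0,0],
  [0.02,-0.04,0,0],
  [0,0,0,0],
])

```text
clock: 2.25
position: [0.6001, 0.2375, 0.3115]
ee_rot: [0.0, 0.201, 0.98, -0.001]
contact_force: [1.2, 0.2, 0.3]
width: 0.0854
```

Run:
```python
from h import *
im=save("wrist","pics/w1.png")
s=sensors.get_state();print(s["clock"],s["position"],s["ee_rot"],s["contact_force"])
for q in "tin_sage_mid tin_umber_mid tin_ochre_1_mid saucer_umber saucer_ochre".split():
    print(q,[(np.round(d["point"],3).tolist(),round(d["score"],2),np.round(proj(im,d["point"])).tolist()) for d in spotter.landmark_of(q,"wrist")])
a=cams.get_image("scene");b=cams.get_image("side")
for n,u,v in (("ocA",(337,303),(442,269)),("ocB",(278,293),(493,307))):
    print(n,on_plane(a,np.array(u)/1.5,.07),on_plane(b,np.array(v)/1.5,.07))
```

```text
2.3 [0.59901679 0.23938427 0.31163297] [-3.61710060e-04  2.00473232e-01  9.79699102e-01  1.50984060e-04] [-0.64297601 -0.34506398  0.49632096]
tin_sage_mid [([0.667, 0.098, 0.038], 0.89, [173.0, 247.0])]
tin_umber_mid [([0.613, -0.033, 0.034], 0.69, [64.0, 247.0])]
tin_ochre_1_mid [([0.66, -0.158, 0.035], 0.76, [8.0, 306.0])]
saucer_umber [([0.462, -0.022, 0.001], 0.94, [18.0, 132.0])]
saucer_ochre [([0.459, 0.221, -0.001], 0.91, [192.0, 46.0])]
ocA [ 0.60590842 -0.03748139  0.07      ] [ 0.61563181 -0.03181912  0.07      ]
ocB [ 0.65560486 -0.15719464  0.07      ] [ 0.6584027  -0.15634703  0.07      ]
```

View pics/w1.png

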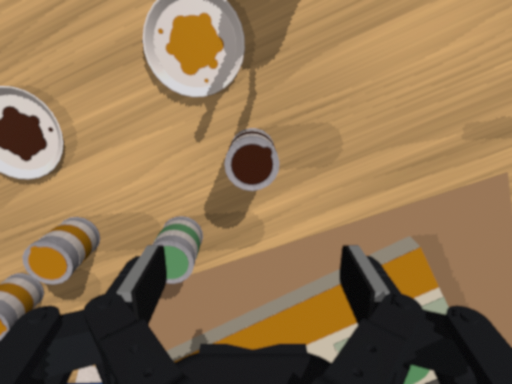

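Wrist view: umber lid at (252,163), sage tin at (178,248), ochre tins at (62,250) and (15,300), ochre saucer at (194,46), umber saucer at (20,132). I'll do one quick refinement from the lid and saucer pixels.

Run:
```python
from h import *
im=cams.get_image("wrist");s=sensors.get_state();print(s["position"])
print("umber lid",on_plane(im,(252,163),.07)[:2])
print("ochre saucer rim",on_plane(im,(194,46),.01)[:2])
print("ocA lid",on_plane(im,(48,260),.07)[:2])
print([np.round(d["point"],3).tolist()+[d["score"]] for d in spotter.landmark_of("tin_umber_mid","wrist")])
```

```text
[0.59786517 0.24166513 0.31210449]
umber lid [0.59480377 0.24214085]
ochre saucer rim [0.45990181 0.22862378]
ocA lid [ 0.61000355 -0.02492986]
[]
```

drive_tool([
  [-0.002,-0.002,-0.05,0],
  [0,0,-0.05,0],
  [0,0,-0.05,0],
  [0,0,-0.04,0],
  [0,0,-0.025,0],
], jaw=0.0854)

```text
clock: 3.38
position: [0.5953, 0.2387, 0.0946]
ee_rot: [-0.001, 0.199, 0.98, -0.001]
contact_force: [-0.2, -0.8, 0.5]
width: 0.0854
```

drive_tool([
  [0,0,0,0],
  [0,0,0,0],
  [0,0,0,0],
  [0,0,0,0],
  [0,0,0,0],
], jaw=0.03, force=40)

```text
clock: 4.0
position: [0.5966, 0.2387, 0.0976]
ee_rot: [0.0, 0.199, 0.98, 0.0]
contact_force: [-0.8, 0.4, -0.7]
width: 0.0572
```

drive_tool([
  [0,0,0.015,0],
  [0,0,0.02,0],
  [0,0,0.025,0],
  [0,0,0,0],
  [0,0,0,0],
])

```text
clock: 4.62
position: [0.5959, 0.2385, 0.1566]
ee_rot: [-0.0, 0.199, 0.98, -0.0]
contact_force: [0.4, -0.4, -2.9]
width: 0.0573
```

drive_tool([
  [-0.01,-0.02,0,0],
  [-0.02,-0.04,0,0],
  [-0.025,-0.05,0,0],
  [-0.025,-0.05,0,0],
  [-0.02,-0.04,0,0],
])

```text
clock: 5.25
position: [0.4943, 0.0371, 0.1558]
ee_rot: [-0.001, 0.199, 0.98, -0.0]
contact_force: [0.3, 0.7, -2.6]
width: 0.0574
```

drive_tool([
  [-0.02,-0.03,0,0],
  [-0.01,-0.02,0,0],
  [-0.004,-0.006,0,0],
  [0,0,0,0],
  [0,0,0,0],
])

```text
clock: 5.88
position: [0.4629, -0.0167, 0.1568]
ee_rot: [0.0, 0.199, 0.98, 0.0]
contact_force: [-0.2, 0.1, -2.4]
width: 0.0574
```

Run:
```python
from h import *
P=[]
for _ in range(4):
    cams.get_image("side"); s=sensors.get_state();P.append(np.r_[s["position"],s["contact_force"],s["width"]])
print(np.mean(P,0).round(4))
for n in("scene","side","wrist"):
    cams.get_image(n)
    for q in("tin_umber_mid","saucer_umber","tin_sage_mid","tin_ochre_1_mid"): print(n,q,[np.round(d["point"],3).tolist()+[d["score"]] for d in spotter.landmark_of(q,n)])
save("side","pics/s2.png",(170,100,370,260),3)
```

```text
[ 0.4628 -0.0167  0.1568  0.083   0.3544 -2.9313  0.0572]
scene tin_umber_mid [[0.469, -0.017, 0.099, 0.8]]
scene saucer_umber [[0.464, -0.02, -0.001, 0.55]]
scene tin_sage_mid [[0.669, 0.098, 0.036, 0.94]]
scene tin_ochre_1_mid [[0.656, -0.161, 0.035, 0.91]]
side tin_umber_mid [[0.468, -0.018, 0.094, 0.69], [0.461, -0.021, -0.008, 0.63], [0.464, 0.226, 0.002, 0.58]]
side saucer_umber [[0.46, -0.019, -0.003, 0.68]]
side tin_sage_mid [[0.667, 0.098, 0.035, 0.96], [0.465, 0.23, -0.0, 0.64]]
side tin_ochre_1_mid [[0.658, -0.158, 0.034, 0.74]]
wrist tin_umber_mid []
wrist saucer_umber [[0.458, -0.02, -0.002, 0.88]]
wrist tin_sage_mid []
wrist tin_ochre_1_mid []
```

View pics/s2.png

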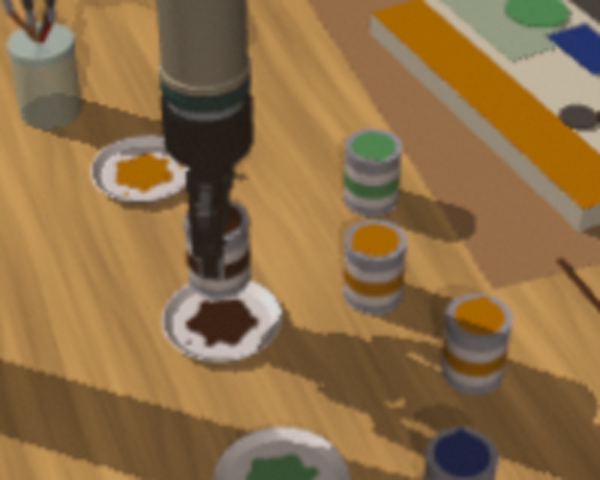

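Side crop: the umber tin is held upright above the brown saucer (crop centre about 222,320) and needs about 6 mm more towards -x. I'll lower it slowly.

drive_tool([
  [-0.0055,-0.002,-0.02,0],
  [0,0,-0.02,0],
  [0,0,-0.01,0],
  [0,0,-0.004,0],
  [0,0,-0.001,0],
])

```text
clock: 7.5
position: [0.4573, -0.0194, 0.1021]
ee_rot: [0.0, 0.199, 0.98, 0.0]
contact_force: [0.5, -0.1, -2.2]
width: 0.0572
```

drive_tool([
  [0,0,-0.001,0],
  [0,0,-0.001,0],
  [0,0,-0.0005,0],
  [0,0,0,0],
  [0,0,0,0],
])

```text
clock: 8.12
position: [0.4573, -0.0194, 0.1005]
ee_rot: [0.001, 0.199, 0.98, 0.0]
contact_force: [-1.1, -0.4, 5.0]
width: 0.0574
```

Contact at 5 N, so I'll release and rise.

drive_tool([
  [0,0,0,0],
  [0,0,0,0],
  [0,0,0,0],
  [0,0,0,0],
  [0,0,0.002,0],
], jaw=0.0854)

```text
clock: 8.75
position: [0.4568, -0.0193, 0.1013]
ee_rot: [-0.0, 0.199, 0.98, 0.0]
contact_force: [1.1, 0.3, -0.4]
width: 0.0855
```

drive_tool([
  [0,0,0.03,0],
  [0,0,0.05,0],
  [0,0,0.05,0],
  [0,0,0.02,0],
  [0,0,0,0],
])

```text
clock: 9.38
position: [0.4577, -0.0195, 0.2531]
ee_rot: [0.002, 0.199, 0.98, 0.0]
contact_force: [-0.2, 0.2, -0.5]
width: 0.0851
```

drive_tool([
  [0.042,0.023,0,0],
  [0.042,0.023,0,0],
  [0.042,0.023,0,0],
  [0.042,0.023,0,0],
  [0.042,0.025,0,0],
])

```text
clock: 10.0
position: [0.6675, 0.0983, 0.2489]
ee_rot: [-0.002, 0.199, 0.98, -0.001]
contact_force: [-0.0, -0.2, 0.6]
width: 0.0855
```

Run:
```python
from h import *
P=[]
for _ in range(4):
    cams.get_image("side"); s=sensors.get_state();P.append(np.r_[s["clock"],s["position"],s["contact_force"],s["width"]])
print(np.mean(P,0).round(4))
for n in("scene","side","wrist"):
    cams.get_image(n)
    for q in("tin_umber_mid","saucer_umber","tin_sage_mid","tin_ochre_1_mid","saucer_sage"): print(n,q,[np.round(d["point"],3).tolist()+[d["score"]] for d in spotter.landmark_of(q,n)])
save("wrist","pics/w3.png")
```

```text
[10.125   0.6693  0.0996  0.2481  1.1215  0.3851  0.158   0.0854]
scene tin_umber_mid [[0.461, -0.02, 0.042, 0.55]]
scene saucer_umber [[0.464, -0.022, -0.0, 0.57]]
scene tin_sage_mid []
scene tin_ochre_1_mid [[0.655, -0.155, 0.035, 0.83]]
scene saucer_sage [[0.451, -0.224, 0.001, 0.84]]
side tin_umber_mid [[0.464, -0.023, 0.039, 0.73]]
side saucer_umber [[0.463, -0.019, -0.003, 0.86]]
side tin_sage_mid [[0.673, 0.102, 0.03, 0.79], [0.427, -0.376, 0.011, 0.65]]
side tin_ochre_1_mid [[0.659, -0.16, 0.034, 0.59]]
side saucer_sage [[0.449, -0.222, 0.003, 0.74]]
wrist tin_umber_mid [[0.463, -0.019, 0.038, 0.59]]
wrist saucer_umber []
wrist tin_sage_mid []
wrist tin_ochre_1_mid [[0.659, -0.16, 0.038, 0.87]]
wrist saucer_sage []
```

View pics/w3.png

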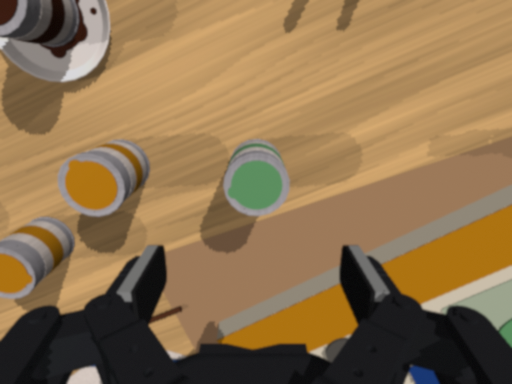

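Wrist view: umber stands in its saucer (top left), the sage tin is at (256,180) below the gripper, and the ochre tins are at (103,178) and (35,255). The umber error is about 2 mm. Next I'll grasp the sage tin.

drive_tool([
  [0.002,-0.0005,-0.05,0],
  [0,0,-0.04,0],
  [0,0,-0.03,0],
  [0,0,-0.02,0],
  [0,0,-0.012,0],
])

```text
clock: 11.78
position: [0.6685, 0.0972, 0.0981]
ee_rot: [-0.001, 0.199, 0.98, -0.0]
contact_force: [0.3, -0.1, -0.2]
width: 0.0854
```

drive_tool([
  [0,0,0,0],
  [0,0,0,0],
  [0,0,0,0],
  [0,0,0,0],
  [0,0,0,0],
], jaw=0.03)

```text
clock: 12.4
position: [0.6696, 0.0972, 0.1006]
ee_rot: [0.001, 0.199, 0.98, 0.0]
contact_force: [0.6, 0.9, 3.9]
width: 0.0571
```

drive_tool([
  [0,0,0.015,0],
  [0,0,0.025,0],
  [0,0,0.03,0],
  [0,0,0.03,0],
  [0,0,0.02,0],
])

```text
clock: 13.02
position: [0.6686, 0.0969, 0.2211]
ee_rot: [0.0, 0.199, 0.98, -0.0]
contact_force: [0.1, 0.6, -3.8]
width: 0.0573
```

drive_tool([
  [-0.015,-0.02,0,0],
  [-0.025,-0.04,0,0],
  [-0.03,-0.045,0,0],
  [-0.03,-0.045,0,0],
  [-0.03,-0.045,0,0],
])

```text
clock: 13.65
position: [0.5371, -0.0991, 0.2195]
ee_rot: [-0.001, 0.199, 0.98, -0.0]
contact_force: [0.4, -1.7, -3.8]
width: 0.0576
```

drive_tool([
  [-0.03,-0.045,0,0],
  [-0.03,-0.04,0,0],
  [-0.02,-0.025,-0.02,0],
  [-0.01,-0.014,-0.02,0],
  [0,0,-0.02,0],
])

```text
clock: 14.28
position: [0.4474, -0.2228, 0.1591]
ee_rot: [-0.001, 0.2, 0.98, -0.0]
contact_force: [1.2, -1.1, -3.4]
width: 0.0573
```

```bash
cat > m.py <<'E'
from h import *
import sys
P=[]
for _ in range(4):
    cams.get_image("side"); s=sensors.get_state();P.append(np.r_[s["clock"],s["position"],s["contact_force"],s["width"]])
print(np.mean(P,0).round(4))
for n in("scene","side","wrist"):
    for k in range(2):
        cams.get_image(n)
        for q in sys.argv[1:]: print(n,q,[np.round(d["point"],3).tolist()+[d["score"]] for d in spotter.landmark_of(q,n)])
E
python3 m.py tin_sage_mid saucer_sage
```

```text
[14.4     0.4474 -0.2215  0.1582 -0.4234  0.5986 -3.4098  0.057 ]
scene tin_sage_mid [[0.444, -0.225, 0.092, 0.72]]
scene saucer_sage [[0.452, -0.222, 0.003, 0.96]]
scene tin_sage_mid [[0.449, -0.225, 0.095, 0.62]]
scene saucer_sage [[0.447, -0.223, 0.001, 0.98], [0.396, 0.374, 0.049, 0.31], [0.614, -0.034, 0.037, 0.16]]
side tin_sage_mid [[0.448, -0.222, 0.09, 0.88]]
side saucer_sage [[0.448, -0.219, 0.004, 0.8], [0.396, 0.376, 0.048, 0.57]]
side tin_sage_mid [[0.449, -0.22, 0.096, 0.87]]
side saucer_sage [[0.447, -0.22, 0.004, 0.65]]
wrist tin_sage_mid []
wrist saucer_sage [[0.45, -0.216, 0.002, 0.88]]
wrist tin_sage_mid []
wrist saucer_sage [[0.446, -0.215, 0.001, 0.89]]
```

drive_tool([
  [0.001,0.003,-0.02,0],
  [0,0,-0.018,0],
  [0,0,-0.01,0],
  [0,0,-0.004,0],
  [0,0,-0.001,0],
])

```text
clock: 16.0
position: [0.4501, -0.219, 0.1066]
ee_rot: [0.0, 0.199, 0.98, -0.0]
contact_force: [-0.8, 0.3, -2.4]
width: 0.0571
```

drive_tool([
  [0,0,-0.001,0],
  [0,0,-0.001,0],
  [0,0,-0.0005,0],
  [0,0,0,0],
  [0,0,0,0],
])

```text
clock: 16.62
position: [0.4499, -0.2189, 0.104]
ee_rot: [0.0, 0.199, 0.98, 0.0]
contact_force: [-0.6, -0.5, -2.3]
width: 0.0571
```

drive_tool([
  [0,0,-0.001,0],
  [0,0,0,0],
  [0,0,-0.001,0],
  [0,0,0,0],
  [0,0,0,0],
])

```text
clock: 17.25
position: [0.45, -0.2189, 0.1035]
ee_rot: [0.0, 0.199, 0.98, -0.0]
contact_force: [-3.6, 0.9, 12.5]
width: 0.0571
```

drive_tool([
  [0,0,0.0008,0],
  [0,0,0,0],
  [0,0,0,0],
  [0,0,0,0],
  [0,0,0.001,0],
], jaw=0.0854)

```text
clock: 17.88
position: [0.4498, -0.2188, 0.1035]
ee_rot: [-0.0, 0.199, 0.98, 0.0]
contact_force: [-0.2, 0.4, -0.3]
width: 0.0851
```

drive_tool([
  [0,0,0.03,0],
  [0,0,0.05,0],
  [0,0,0.05,0],
  [0,0,0.02,0],
  [0,0,0,0],
])

```text
clock: 18.5
position: [0.4506, -0.2193, 0.2554]
ee_rot: [0.002, 0.199, 0.98, -0.001]
contact_force: [0.0, -0.3, -0.7]
width: 0.0853
```

drive_tool([
  [0.033,0.037,0,0],
  [0.033,0.037,0,0],
  [0.033,0.037,0,0],
  [0.033,0.037,0,0],
  [0.031,0.038,0,0],
])

```text
clock: 19.12
position: [0.6132, -0.0315, 0.2514]
ee_rot: [-0.002, 0.199, 0.98, -0.0]
contact_force: [0.0, -0.7, 0.1]
width: 0.0852
```

```bash
python3 m.py tin_sage_mid tin_ochre_1_mid saucer_ochre; python3 -c "
from h import *
im=save('wrist','pics/w4.png')"
```

```text
[19.25    0.6144 -0.0297  0.2513  1.2112  0.5442 -0.0805  0.0856]
scene tin_sage_mid [[0.449, -0.223, 0.036, 0.64], [0.394, 0.375, 0.048, 0.28]]
scene tin_ochre_1_mid [[0.656, -0.156, 0.032, 0.66]]
scene saucer_ochre [[0.459, 0.226, -0.004, 0.72]]
scene tin_sage_mid [[0.45, -0.221, 0.038, 0.77]]
scene tin_ochre_1_mid []
scene saucer_ochre [[0.46, 0.226, -0.005, 0.84]]
side tin_sage_mid [[0.462, -0.022, 0.042, 0.6], [0.451, -0.22, 0.039, 0.57]]
side tin_ochre_1_mid [[0.66, -0.159, 0.036, 0.94]]
side saucer_ochre [[0.464, 0.228, -0.001, 0.72]]
side tin_sage_mid [[0.45, -0.217, 0.036, 0.65], [0.395, 0.377, 0.049, 0.65]]
side tin_ochre_1_mid [[0.662, -0.158, 0.033, 0.95], [0.612, -0.03, 0.036, 0.49]]
side saucer_ochre [[0.466, 0.231, -0.002, 0.64]]
wrist tin_sage_mid []
wrist tin_ochre_1_mid [[0.657, -0.158, 0.036, 0.69]]
wrist saucer_ochre []
wrist tin_sage_mid []
wrist tin_ochre_1_mid [[0.656, -0.158, 0.039, 0.68], [0.577, -0.296, 0.038, 0.28]]
wrist saucer_ochre []
```

View pics/w4.png

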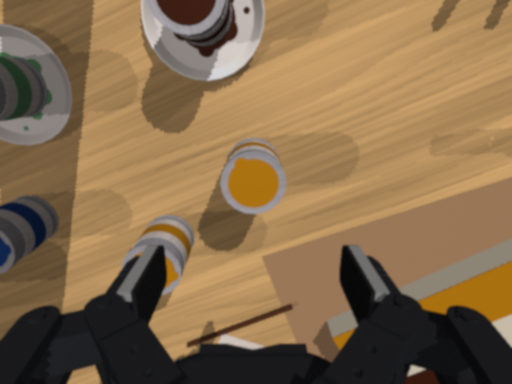

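Wrist view: sage is in its saucer (20,85), umber in its own (205,30), and the nearer ochre tin's lid is under the gripper at (253,180). Next I'll grasp it and feel its weight.

drive_tool([
  [0,0,-0.05,0],
  [0,0,-0.04,0],
  [0,0,-0.03,0],
  [0,0,-0.02,0],
  [0,0,-0.013,0],
])

```text
clock: 21.2
position: [0.6126, -0.0328, 0.0996]
ee_rot: [-0.001, 0.199, 0.98, 0.0]
contact_force: [0.9, 0.4, 0.3]
width: 0.0855
```

drive_tool([
  [0,0,0,0],
  [0,0,0,0],
  [0,0,0,0],
  [0,0,0,0],
  [0,0,0,0],
], jaw=0.03)

```text
clock: 21.82
position: [0.6133, -0.0329, 0.1015]
ee_rot: [0.001, 0.199, 0.98, 0.0]
contact_force: [-0.3, 0.6, 3.0]
width: 0.0571
```

drive_tool([
  [0,0,0.01,0],
  [0,0,0.01,0],
  [0,0,0,0],
  [0,0,0,0],
  [0,0,0,0],
])

```text
clock: 22.45
position: [0.6126, -0.0328, 0.1204]
ee_rot: [-0.0, 0.199, 0.98, 0.0]
contact_force: [-0.7, 0.1, -0.8]
width: 0.0573
```

```bash
python3 m.py
```

```text
[22.575   0.6127 -0.0328  0.1204  0.0545 -0.1554 -0.7756  0.0572]
```

The reading is 0.8 N, so this one is empty. I'll set it back where it was and go to the other ochre tin.

drive_tool([
  [0,0,-0.01,0],
  [0,0,-0.006,0],
  [0,0,-0.002,0],
  [0,0,-0.001,0],
  [0,0,-0.001,0],
])

```text
clock: 23.58
position: [0.6125, -0.0328, 0.1015]
ee_rot: [-0.0, 0.199, 0.98, -0.0]
contact_force: [-4.4, 0.5, 8.9]
width: 0.0575
```

drive_tool([
  [0,0,0,0],
  [0,0,0,0],
  [0,0,0,0],
  [0,0,0,0],
  [0,0,0.001,0],
], jaw=0.0854)

```text
clock: 24.2
position: [0.6128, -0.0328, 0.1016]
ee_rot: [-0.0, 0.199, 0.98, 0.0]
contact_force: [-0.2, 0.7, -0.3]
width: 0.0855
```

drive_tool([
  [0,0,0.03,0],
  [0,0,0.05,0],
  [0,0,0.05,0],
  [0,0,0.02,0],
  [0,0,0,0],
])

```text
clock: 24.82
position: [0.6137, -0.033, 0.2538]
ee_rot: [0.002, 0.199, 0.98, 0.0]
contact_force: [-1.0, 0.5, 0.5]
width: 0.0854
```

drive_tool([
  [0.015,-0.04,0,0],
  [0.015,-0.04,0,0],
  [0.01,-0.03,0,0],
  [0.005,-0.016,0,0],
  [0,0,0,0],
])

```text
clock: 25.45
position: [0.6576, -0.1593, 0.2502]
ee_rot: [-0.001, 0.2, 0.98, 0.0]
contact_force: [0.4, 0.9, 0.3]
width: 0.0849
```

```bash
python3 m.py tin_ochre_1_mid; python3 -c "
from h import *
im=save('wrist','pics/w5.png')"
```

```text
[25.575   0.6574 -0.1578  0.2512 -0.3382  0.0711 -0.0627  0.0854]
scene tin_ochre_1_mid [[0.657, -0.159, 0.036, 0.73]]
scene tin_ochre_1_mid [[0.656, -0.158, 0.037, 0.91], [0.466, -0.021, 0.001, 0.3]]
side tin_ochre_1_mid [[0.661, -0.161, 0.037, 0.85]]
side tin_ochre_1_mid [[0.659, -0.16, 0.037, 0.69], [0.464, -0.02, 0.04, 0.39]]
wrist tin_ochre_1_mid []
wrist tin_ochre_1_mid []
```

View pics/w5.png

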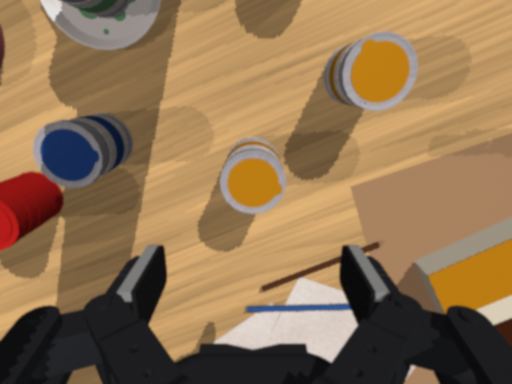

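Wrist view: the second ochre tin's lid is centred at (253,180). The empty tin stands upright at (375,72), and the blue tin at (85,150) is undisturbed. Next I'll grasp and weigh this one.

drive_tool([
  [0.001,-0.001,-0.05,0],
  [0,0,-0.04,0],
  [0,0,-0.03,0],
  [0,0,-0.02,0],
  [0,0,-0.012,0],
])

```text
clock: 26.92
position: [0.6585, -0.1598, 0.0984]
ee_rot: [-0.001, 0.199, 0.98, 0.0]
contact_force: [-0.0, -0.4, -0.1]
width: 0.0855
```

drive_tool([
  [0,0,0,0],
  [0,0,0,0],
  [0,0,0,0],
  [0,0,0,0],
  [0,0,0,0],
], jaw=0.03)

```text
clock: 27.55
position: [0.6594, -0.16, 0.1006]
ee_rot: [0.001, 0.199, 0.98, -0.0]
contact_force: [0.4, 0.1, 2.5]
width: 0.057
```

drive_tool([
  [0,0,0.015,0],
  [0,0,0.025,0],
  [0,0,0.03,0],
  [0,0,0.03,0],
  [0,0,0.02,0],
])

```text
clock: 28.18
position: [0.6589, -0.1599, 0.2217]
ee_rot: [0.001, 0.199, 0.98, -0.0]
contact_force: [0.3, 0.0, -3.9]
width: 0.0571
```

```bash
python3 m.py
```

```text
[28.3     0.6593 -0.1601  0.222   0.2535  0.1373 -3.0143  0.0571]
```

It weighs 3.0 N, so this is the full one. I'll carry it to the ochre saucer.

drive_tool([
  [-0.01,0.02,0,0],
  [-0.02,0.04,0,0],
  [-0.025,0.05,0,0],
  [-0.025,0.05,0,0],
  [-0.025,0.05,0,0],
])

```text
clock: 29.3
position: [0.5519, 0.0526, 0.2197]
ee_rot: [-0.0, 0.199, 0.98, 0.0]
contact_force: [1.1, -0.2, -3.2]
width: 0.0571
```

drive_tool([
  [-0.025,0.05,0,0],
  [-0.025,0.05,0,0],
  [-0.022,0.04,0,0],
  [-0.015,0.025,-0.02,0],
  [-0.005,0.012,-0.02,0],
])

```text
clock: 29.92
position: [0.4593, 0.2291, 0.1797]
ee_rot: [-0.0, 0.198, 0.98, 0.0]
contact_force: [0.8, -0.5, -2.7]
width: 0.0572
```

drive_tool([
  [0,0,-0.015,0],
  [0,0,-0.005,0],
  [0,0,0,0],
  [0,0,0,0],
  [0,0,0,0],
])

```text
clock: 30.55
position: [0.4625, 0.2269, 0.1603]
ee_rot: [0.001, 0.199, 0.98, 0.0]
contact_force: [-1.0, -0.7, -4.2]
width: 0.0573
```

```bash
python3 m.py tin_ochre_1_mid saucer_ochre; python3 -c "
from h import *
im=save('side','pics/s6.png',(150,90,310,210),4)"
```

```text
[30.675   0.4622  0.227   0.1601 -0.0763 -0.254  -3.2305  0.0573]
scene tin_ochre_1_mid [[0.46, 0.232, 0.094, 0.55]]
scene saucer_ochre [[0.458, 0.226, -0.004, 0.58], [0.451, -0.224, 0.001, 0.47]]
scene tin_ochre_1_mid [[0.459, 0.23, 0.094, 0.79]]
scene saucer_ochre [[0.46, 0.225, -0.005, 0.58]]
side tin_ochre_1_mid [[0.462, 0.226, 0.094, 0.55]]
side saucer_ochre [[0.462, 0.228, -0.001, 0.69]]
side tin_ochre_1_mid [[0.613, -0.03, 0.038, 0.22]]
side saucer_ochre [[0.464, 0.227, -0.002, 0.98]]
wrist tin_ochre_1_mid []
wrist saucer_ochre []
wrist tin_ochre_1_mid []
wrist saucer_ochre [[0.459, 0.225, -0.002, 0.83]]
```

View pics/s6.png

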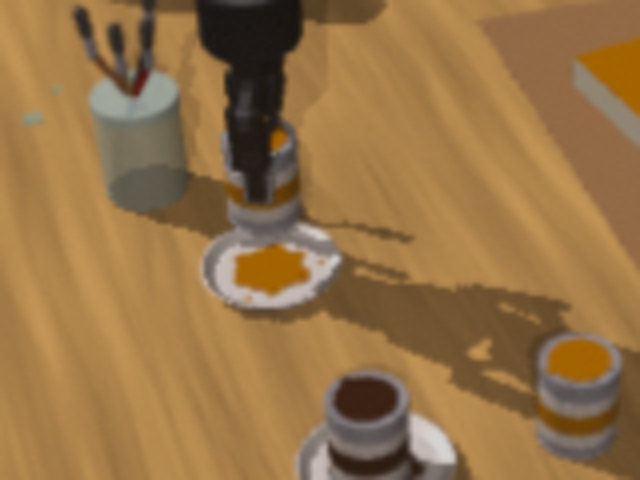

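Side crop: the ochre tin hangs upright over the ochre saucer (271,268), and the jar at (140,140) is clear. They agree to within 3 mm, so I'll lower it.

drive_tool([
  [0,-0.002,-0.02,0],
  [0,0,-0.018,0],
  [0,0,-0.01,0],
  [0,0,-0.004,0],
  [0,0,-0.002,0],
])

```text
clock: 32.33
position: [0.4622, 0.2253, 0.1059]
ee_rot: [0.0, 0.199, 0.98, 0.0]
contact_force: [-0.3, 0.3, -2.8]
width: 0.0574
```

drive_tool([
  [0,0,-0.001,0],
  [0,0,-0.001,0],
  [0,0,-0.0007,0],
  [0,0,0,0],
  [0,0,0,0],
])

```text
clock: 32.95
position: [0.462, 0.2252, 0.1036]
ee_rot: [0.0, 0.199, 0.98, 0.0]
contact_force: [-0.5, -0.6, 3.5]
width: 0.0568
```

Contact at 3.5 N. I'll release, rise and move away for the final checks.

drive_tool([
  [0,0,0,0],
  [0,0,0,0],
  [0,0,0,0],
  [0,0,0,0],
  [0,0,0.002,0],
], jaw=0.0854)

```text
clock: 33.58
position: [0.4618, 0.2251, 0.1049]
ee_rot: [-0.0, 0.199, 0.98, -0.0]
contact_force: [-0.6, -1.0, 0.2]
width: 0.085
```

drive_tool([
  [0,0,0.03,0],
  [0,0,0.05,0],
  [0,0,0.05,0],
  [0,0,0.05,0],
  [0,0,0.02,0],
])

```text
clock: 34.2
position: [0.4628, 0.2255, 0.3087]
ee_rot: [0.003, 0.199, 0.98, 0.002]
contact_force: [0.1, -0.3, -0.7]
width: 0.0857
```

drive_tool([
  [-0.02,-0.03,0,0],
  [-0.02,-0.04,0,0],
  [-0.02,-0.04,0,0],
  [-0.02,-0.03,0,0],
  [0,0,0,0],
])

```text
clock: 34.83
position: [0.3803, 0.0839, 0.3052]
ee_rot: [-0.0, 0.2, 0.98, -0.0]
contact_force: [0.2, 0.6, 0.1]
width: 0.085
```

```bash
python3 m.py tin_sage_mid tin_umber_mid tin_ochre_1_mid tin_blue_mid brush_jar_mid tape_roll_mid | grep -v "\[\]"; python3 -c "
from h import *
im=save('side','pics/s7.png',None,1.5)"
```

```text
[34.95    0.3822  0.0853  0.3053  0.1703 -0.0517  0.0772  0.0855]
scene tin_sage_mid [[0.451, -0.221, 0.035, 0.94]]
scene tin_umber_mid [[0.463, -0.021, 0.041, 0.87]]
scene tin_ochre_1_mid [[0.456, 0.229, 0.037, 0.72], [0.612, -0.031, 0.034, 0.48]]
scene tin_blue_mid [[0.601, -0.396, 0.036, 0.83], [0.578, -0.293, 0.038, 0.8]]
scene brush_jar_mid [[0.396, 0.376, 0.046, 0.88]]
scene tape_roll_mid [[0.611, -0.033, 0.034, 0.42]]
scene tin_sage_mid [[0.449, -0.222, 0.038, 0.78]]
scene tin_ochre_1_mid [[0.459, 0.226, 0.038, 0.67], [0.459, 0.226, -0.004, 0.23], [0.574, -0.294, 0.04, 0.2]]
scene tin_blue_mid [[0.577, -0.295, 0.037, 0.82], [0.597, -0.398, 0.037, 0.66]]
scene brush_jar_mid [[0.458, 0.226, 0.037, 0.25]]
scene tape_roll_mid [[0.429, -0.372, 0.005, 0.78]]
side tin_sage_mid [[0.452, -0.218, 0.037, 0.75]]
side tin_ochre_1_mid [[0.461, 0.227, 0.039, 0.68]]
side tin_blue_mid [[0.576, -0.29, 0.034, 0.84], [0.596, -0.401, 0.034, 0.6]]
side brush_jar_mid [[0.394, 0.378, 0.05, 0.82]]
side tape_roll_mid [[0.428, -0.375, 0.011, 0.73]]
side tin_sage_mid [[0.448, -0.219, 0.038, 0.73]]
side t
[... 164 characters left out ...]
, 0.91], [0.574, -0.291, 0.035, 0.83]]
side brush_jar_mid [[0.396, 0.378, 0.049, 0.91]]
side tape_roll_mid [[0.425, -0.375, 0.013, 0.94]]
wrist tin_sage_mid [[0.448, -0.222, 0.038, 0.95]]
wrist tin_umber_mid [[0.464, -0.019, 0.037, 0.7]]
wrist tin_ochre_1_mid [[0.461, 0.229, 0.044, 0.84]]
wrist tin_blue_mid [[0.576, -0.293, 0.033, 0.5]]
wrist brush_jar_mid [[0.616, -0.036, 0.036, 0.29], [0.461, -0.02, 0.038, 0.21]]
wrist tin_sage_mid [[0.449, -0.224, 0.038, 0.74]]
wrist tin_umber_mid [[0.461, -0.019, 0.038, 0.7]]
wrist tin_ochre_1_mid [[0.46, 0.229, 0.042, 0.58], [0.615, -0.033, 0.034, 0.33]]
wrist tin_blue_mid [[0.576, -0.292, 0.038, 0.72]]
wrist tape_roll_mid [[0.461, -0.017, 0.039, 0.45]]
```

View pics/s7.png

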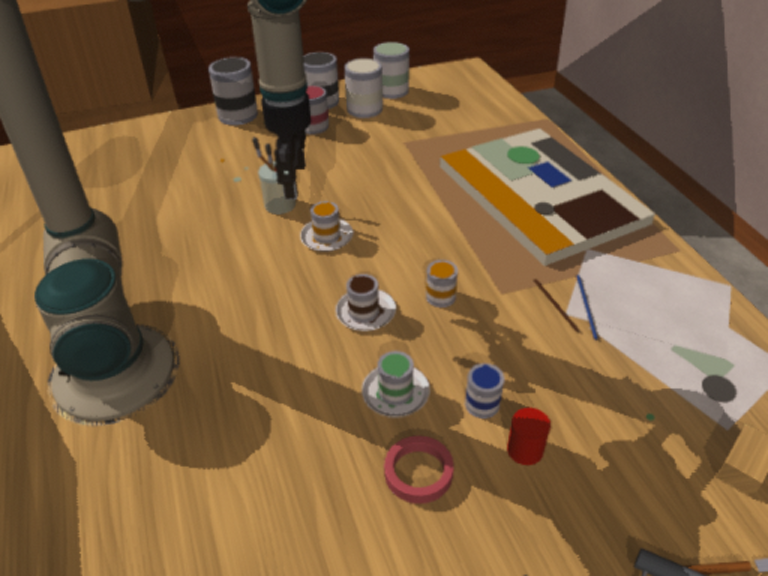

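The side view shows all three tins upright in their saucers: ochre (325,225), umber (363,298) and sage (395,378). The empty ochre tin (441,283), blue tin, jar and tape have not moved.

```bash
python3 -c "
from h import *
print(manip.sign_off())"
```

```text
the job is handed in; nothing more can be done
None
```

The sage, umber and full ochre tins now each stand upright in the saucer of their own colour, and the job is handed in (no verdict is reported).

- **Ochre tins:** The one near (0.613, -0.033) weighed about 0.8 N when lifted, so I took it as empty and set it back where it was. The one near (0.658, -0.159) weighed about 3.0 N and went into the ochre saucer.
- **Placement:** In the final check with all three cameras, the three tins were about 2–3 mm from their saucer centres. Their centres were about 37–40 mm above the bench, and each was lowered until contact before release.
- **Left in place:** The empty ochre tin, blue tin, jar and tape were within about 3 mm of where they started, which is as fine as the measurements go. The gripper was open, clear of everything, and read about zero force.
- **Checks that disagreed:** Two wrist-camera readings put the ochre tin's height at 42–44 mm, but the other two cameras gave 37–40 mm. A few low-score finds of other objects were plainly wrong, so I ignored them. The red cup, reported twice as the blue tin, was not touched. The pressing force at set-down was up to about 12 N (sage tin), under the limits.

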